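Check a cam-lock bore with the dial depth gauge

TASK

Check the depth of the cam-lock bore that has a pencil ring round it. Lift the dial depth gauge out of its wooden keeper block and first check its zero: set its foot flat on the steel setting plate and press it down lightly, about 10 N, for about half a second, so that the rod is pushed all the way in. Then lower its rod into the ringed bore and finish while still holding the gauge there, upright and steady, its foot flat on the panel and in line with the panel's long edges, the rod on the bottom of the bore, pressed down lightly with about 10 N; never press hard, and leave the pencil, the screwdriver and the roll of tape alone.

Things in the scene. Friction and masses are not known exactly. Their poses are not given: they have to be found in the camera images.
- depth_gauge: dial depth gauge, 0.2 to 0.35 kg, upright on the keeper block. Origin: centre of the foot's flat underside; z up, y along the foot, white dial to -x. Steel foot 20 (x) x 90 (y) x 12 mm; above it a neck 18 mm wide, a dark flat-sided case 24 (x) x 40 (y) mm from z = 20 to 84 mm, a small cap to z = 93 mm. The dial reaches x = -18 mm. Grip the case across its 40 mm width
- gauge_case (a point): point at the centre of the gauge's case, on the rod's axis, 62 mm above the foot's underside: the height to grip; axes as the gauge's
- gauge_rod (a joint): how far the gauge's measuring rod is pushed in, m: 0 = fully out (tip 25 mm below the foot's underside), 0.025 = tip level with the underside. A spring pushes it out with 0.8 N (fully out) to 1.8 N (fully in)
- rod_tip (a point): rounded tip of the measuring rod, 6 mm in diameter, on the gauge's axis through the foot's centre
- keeper_block: dark wooden block 60 (x) x 100 (y) x 45 mm with a hole 22 mm wide and 35 mm deep in the middle of its top, in which the gauge's rod hangs; origin at the centre of its underside. It does not move
- setting_plate: ground flat steel plate on rubber feet, 80 (x) x 110 (y) mm, its top 22 mm above its origin (centre of the underside, on the bench). It does not move
- panel: light wooden cabinet panel 170 (x) x 300 (y) x 18 mm on a thin non-slip mat, its top 21 mm above its origin (centre of the underside, on the bench); long edges along y. It does not move. Three blind bores, 15 mm wide and 12.5 mm deep, in a row 24 mm in from its near long edge: at x = -61 mm and y = -96, 0 and +96 mm
- ringed_bore (a point): centre of the mouth, level with the panel's top, of the one bore with a pencil ring (31 mm in diameter) round it; any of the three bores may be the ringed one, the other two have a pencil tick beside them. Axes as the panel's
- pencil: carpenter's pencil 159 mm long, lying on the far half of the panel; leave alone
- screwdriver: red-handled screwdriver 218 mm long on the bench behind the setting plate and the keeper block; leave alone
- masking_tape: roll of masking tape 104 mm in diameter, 25 mm high, on the bench at the far left; leave alone
There are look-alikes about, which are no part of the job. What is shaped like the depth_gauge but pink or yellow is not meant.

How it is judged:
By the outcome, as a careful person would: the job done as asked, in the order asked, and still so for the second after the job is handed in, while the arm keeps its last pose, push and grip.
It also fails if it takes over 64 s, if anything falls off the work surface, if the arm or the gripper's body presses on something with over 40 N, if the wrist force passes 120 N, or if a joint passes its speed limit or range.

ROBOT

A 7-joint arm with a two-finger parallel gripper is mounted at the origin on a cart in front of the work surface, level with it; the furniture and walls round the work are solid. World frame = base frame: x ahead of the robot, y to its left, z up, the work surface at z = 0. Lengths are in m, angles in rad, forces in N, time in s.
With the tool pointing down it reaches from about 0.4 to 0.85 m from the base axis. Payload 10.4 kg.
Tool frame: the origin (TCP) lies on the centre line of the jaws, within the pads' length; the fingertips stand 11 mm ahead of it and the grasp point (between the pads) lies 8 mm behind it (tip_reach is the distance from the TCP to the fingertips, in m); z points along the fingers, y is the line along which they close (so a half turn about z gives the same grasp; the last joint's range is limited). The gripper opens to 85 mm and grips with 20 to 120 N. Pads are 22 mm wide; open, the fingers measure 114 mm over their backs; the gripper's body (76 mm by 85 mm) begins 54 mm behind the grasp point. The pads swing forward as they close: fully open they stand 13 mm farther back than shut.
Start: joints at [-1.172, 0.332, -0.065, 1.46, 0.022, 1.35, -0.088], TCP at [0.256, 0.57, 0.242] pointing down, gripper open.
Joint ranges: [-2.6, 2.6], [-0.5, 2.12], [-1.47, 1.34], [0.16, 2.42], [-1.27, 4.41], [0.06, 2.06], [-2.6, 2.6]. Speed limits (rad/s): [2.22, 2.22, 2.79, 2.79, 3.14, 3.14, 3.14].

INTERFACE

Orientations are given as a unit quaternion [x, y, z, w].
In Python, from workcell import get_obs, camera, hand_in, tip_reach gives the robot as it stands. The module is installed in compiled form; this text tells all that it offers.
- The arm moves only by the tool move_arm, never from a script. Its argument "plan" is a list of rows, each an object with "delta_pos": the shift along the tool's x, y, z in parts of the range, where 1.0 means 0.6 m, a list of three; "turn": the turn, a rotation vector about the tool's x, y, z in fractions of the full range, 1 being pi/2 rad, a list of three; "fingers": the closure, from 0 (fully open) to 1 (shut). A call has 1 to 12 rows; each row is the pose to reach, as a shift and turn from the pose commanded when the call began, along the tool's axes at that moment; what a row does not reach only later rows make up. A row lasts 1/8 s, in which the tool goes at most 62.5 mm and 10.7 degrees, less where a joint would pass 70% of its speed; a pose out of reach is approached as far as the arm can. A shift or turn number past 1, either way, is cut back to 1. A call with a gripper value outside its range is refused whole. The fingers move at their own pace and stop on an object; "force" is the grip in N (left out, the last holds). Time passes only in rows, so rows that repeat a pose let the fingers close. It gives the time, the measured TCP pose, the force, the opening and the grip force at its end, in the units of the state.
- get_obs(): the state, without advancing time (a new reading comes with each control period).
- camera(name): name is "side" or "top"; returns a dict with "color" (400x640x3 uint8, red, green, blue), "range_z" (400x640 float32, m along the optical axis (not along the pixel's ray), 0 where there is no reading), "fx", "fy", "cx", "cy" (pixels), "k1" (the pictures are not rectified: a ray, as slopes to the right and down, at radius r is drawn at 1 + k1 r^2 times it, then the intrinsics apply), "R" (3x3) and "t" (3): a world point X has camera coordinates R X + t. Camera axes: x right, y down, z forward; pixel columns grow to the right and rows downward; lengths in m; the calibration is good to about 2 mm. A picture is of the moment at which its call begins.
- hand_in(): hands the job in; it is judged then, once.
The state is a dict: "clock": time; "joint_pos": joint angles; "joint_velocities": joint speeds; "tau": joint torques, N m; "position": TCP position; "ee_rot": TCP orientation; "ft_force": force on the tool from outside, world axes, zero at the start; "torque": the same for the moment, N m; "grip_width": opening from 0.0 (shut) to 1.0 (fully open); "grasp_force": force on a finger pad.
Only numpy, scipy, OpenCV 4.12 (cv2) and the standard library are available. Lean on these libraries where they do the work, as an engineer would, in place of code of your own. Each camera call takes 0.05 s, during which the arm holds its last target. There are 200 camera calls.

## Working session

There is one attempt and no reset: what is moved stays moved. The work goes in short steps, Python scripts to look and compute and a tool call to move; the robot and the scene stay as the last step left them, time stands still between calls to the robot, and variables do not carry over. Pictures are saved under pics/ and viewed, at most 10 in all, crops included, and the job is handed in when it is done.

Besides the shell and the picture viewer there is one more tool, called after "Emit:" as name([rows], argument=value, ...), one row to a line, values as JSON. move_arm: Moves the arm, as the interface text tells. Its arguments: {"type":"object","properties":{"plan":{"type":"array","items":{"type":"object","properties":{"delta_pos":{"type":"array","items":{"type":"number"}},"turn":{"type":"array","items":{"type":"number"}},"fingers":{"type":"number"}}}},"force":{"type":"number"}},"required":["plan"]}

```bash
mkdir -p pics; cat > h.py <<'E'
import numpy as np, cv2
from workcell import get_obs, camera, hand_in, tip_reach
from scipy.spatial.transform import Rotation as Ro
def K(c): return np.array([[c['fx'],0,c['cx']],[0,c['fy'],c['cy']],[0,0,1.]]), np.array([c['k1'],0,0,0,0.])
def ray(c,uv):
    k,d=K(c); n=cv2.undistortPoints(np.array(uv,float).reshape(-1,1,2),k,d)[:,0]
    R=np.array(c['R']);t=np.array(c['t'])
    return -R.T@t, np.c_[n,np.ones(len(n))]@R
def onz(c,uv,z):
    o,d=ray(c,uv); return o+d*((z-o[2])/d[:,2])[:,None]
def proj(c,X):
    k,d=K(c); return cv2.projectPoints(np.array(X,float).reshape(-1,3),cv2.Rodrigues(np.array(c['R']))[0],np.array(c['t'],float),k,d)[0][:,0]
def cloud(c):
    v,u=np.mgrid[:400,:640]; o,d=ray(c,np.c_[u.ravel(),v.ravel()])
    z=c['range_z'].ravel(); P=o+d*z[:,None]; P[z==0]=np.nan
    return P.reshape(400,640,3)
def save(c,name): cv2.imwrite('pics/'+name,c['color'][:,:,::-1])
E
python3 - <<'E'
from h import *
import pickle
C={n:camera(n) for n in('top','side')}
pickle.dump(C,open('c0.pkl','wb'))
for n in C:
    save(C[n],n+'0.png'); c=C[n]; print(n,c['fx'],c['k1'],-np.array(c['R']).T@np.array(c['t']),np.array(c['R'])[2])
o=get_obs(); print({k:np.round(v,3) for k,v in o.items()},tip_reach)
E
```

```text
top 472.9182665998737 0.004940819982942171 [0.49999107 0.15547155 1.43212898] [ 0.02722595  0.00867007 -0.99959171]
side 409.9685055276009 -0.10227061277080067 [ 0.41886044 -0.88125842  0.67724036] [ 0.10620473  0.86989344 -0.48166996]
{'clock': np.float64(0.1), 'joint_pos': array([-1.172,  0.333, -0.065,  1.461,  0.022,  1.35 , -0.088]), 'joint_velocities': array([-0.   ,  0.001,  0.   , -0.004, -0.   , -0.002, -0.001]), 'tau': array([ 2.0000e-03, -6.2674e+01,  4.9000e-02, -3.9243e+01,  1.6000e-02,
        7.0000e-03,  0.0000e+00]), 'position': array([0.256, 0.57 , 0.242]), 'ee_rot': array([ 0.209,  0.978, -0.001, -0.   ]), 'ft_force': array([-0.115, -0.183, -0.445]), 'torque': array([ 0.023,  0.022, -0.002]), 'grasp_force': np.float64(0.0), 'grip_width': np.float64(0.997)} 0.011
```

View pics/top0.png

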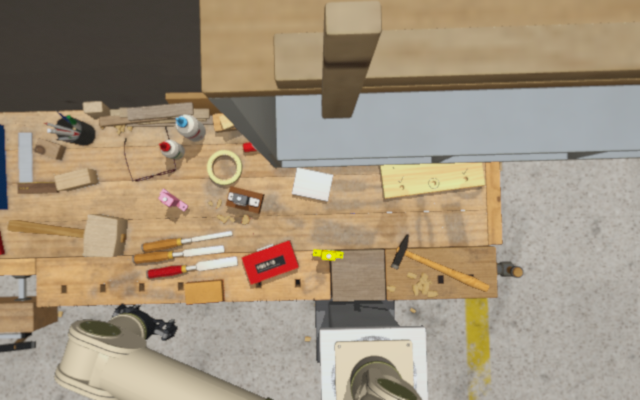

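View pics/side0.png

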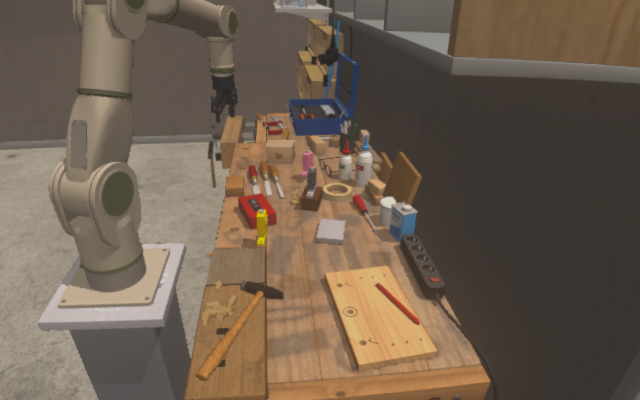

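The top view shows the gauge on its keeper at about (245,200), the plate at (312,185), and the panel at (432,180) with its far half hidden by the shelf. There are three gauge-shaped things:
- **Pink:** top (172,200), excluded by colour.
- **Yellow:** top (328,255), excluded by colour.
- **Dark, in the wooden block:** top (245,200), side (311,190). This one fits.

The ringed bore looks like the middle one, at top (434,183) and side (350,312). I'll confirm both in one enlarged crop.

```bash
python3 - <<'E'
from h import *
import pickle
C=pickle.load(open('c0.pkl','rb'))
def cr(n,x,y,w,h): return cv2.resize(C[n]['color'][y:y+h,x:x+w,::-1],(400,300),interpolation=cv2.INTER_CUBIC)
m=np.vstack([np.hstack([cr('top',205,160,80,60),cr('top',370,145,120,90)]),np.hstack([cr('side',271,150,80,60),cr('side',320,260,120,90)])])
cv2.imwrite('pics/crop1.png',m)
for n in C:
    P=cloud(C[n])
    for (u,v) in ({'top':[(245,200),(238,200),(312,185),(434,195),(434,170),(350,140),(400,155),(360,60),(350,20),(600,120),(245,180)]}.get(n) or [(311,178),(330,232),(350,330),(311,205),(560,30),(420,215)]): print(n,u,v,P[v,u].round(3))
E
```

```text
top 245 200 [0.545 0.353 0.126]
top 238 200 [0.545 0.371 0.136]
top 312 185 [0.588 0.168 0.018]
top 434 195 [ 0.548 -0.199  0.002]
top 434 170 [ 0.622 -0.198  0.02 ]
top 350 140 [0.608 0.104 0.734]
top 400 155 [0.584 0.03  0.734]
top 360 60 [0.568 0.135 1.224]
top 350 20 [0.573 0.141 1.254]
top 600 120 [ 0.628 -0.266  0.732]
top 245 180 [0.609 0.37  0.005]
side 311 178 [0.547 0.353 0.106]
side 330 232 [0.585 0.148 0.021]
side 350 330 [ 0.574 -0.25   0.02 ]
side 311 205 [0.545 0.321 0.021]
side 560 30 [ 0.685 -0.519  0.654]
side 420 215 [0.863 0.157 0.063]
```

View pics/crop1.png

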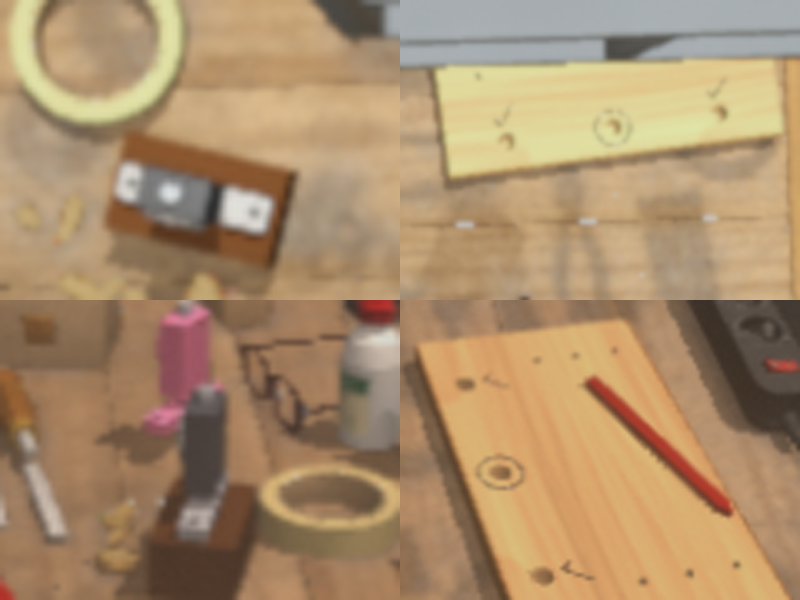

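The crop confirms both. The grey-cased gauge with a steel foot sits in the dark wooden block, and the pencil ring is round the middle bore (side crop (500,472), which is full-image (350,312)). The outer bores have ticks. Next I'll measure the poses.

```bash
python3 - <<'E'
from h import *
import pickle
C=pickle.load(open('c0.pkl','rb')); t=C['top']; s=C['side']
def rect(P2):
    (c,wh,a)=cv2.minAreaRect(P2.astype(np.float32).reshape(-1,1,2)); b=cv2.boxPoints((c,wh,a))
    e=[b[1]-b[0],b[2]-b[1]]; e=max(e,key=np.linalg.norm); y=np.arctan2(-e[0],e[1]); y=(y+np.pi/2)%np.pi-np.pi/2
    return np.round(c,4),np.round(sorted(wh),4),round(np.degrees(y),2)
# clouds
for n in C:
    P=cloud(C[n]); near=(abs(P[...,0]-.545)<.08)&(abs(P[...,1]-.353)<.08)
    for lab,lo,hi in(('blocktop',.035,.051),('foot',.052,.066),('case',.118,.14)):
        m=near&(P[...,2]>lo)&(P[...,2]<hi); 
        if m.sum()>5: print(n,lab,m.sum(),rect(P[m][:,:2]),P[m].mean(0).round(4))
# colour: gauge top
hsv=cv2.cvtColor(t['color'],cv2.COLOR_RGB2HSV)
def comp(mask,uv):
    k,l,st,ce=cv2.connectedComponentsWithStats(mask.astype(np.uint8)); 
    lab=l[uv[1],uv[0]]; return l==lab
h,sa,v=[hsv[...,i].astype(int) for i in range(3)]
for uv in[(245,190),(230,205),(232,197),(254,202),(240,198),(312,185),(400,180)]: print(uv,hsv[uv[1],uv[0]])
win=np.zeros(h.shape,bool);win[180:220,215:275]=1
def cnt(m): return max(cv2.findContours(m.astype(np.uint8),0,1)[0],key=cv2.contourArea)[:,0].astype(float)
br=win&(v<125)&(sa>90)
foot=win&(sa<60)&(v>140)
box=cv2.morphologyEx((br|(win&(sa<70))).astype(np.uint8),cv2.MORPH_OPEN,np.ones((3,3)))
print('block@.045',rect(onz(t,cnt(box),.045)[:,:2]))
f=np.argwhere(foot)[:,::-1]; print('foot@.057',rect(onz(t,f,.057)[:,:2]))
pl=comp((sa<45)&(v>150),(312,185)); print('plate@.022',pl.sum(),rect(onz(t,cnt(pl),.022)[:,:2]))
P=cloud(t); m=(abs(P[...,2]-.022)<.012)&pl; print('plate z',P[pl][:,2].mean())
E
```

```text
top blocktop 439 (array([0.5497, 0.3691]), array([0.0599, 0.1006]), np.float32(-15.43)) [0.5495 0.366  0.0439]
top foot 83 (array([0.545 , 0.3704]), array([0.0284, 0.0888]), np.float32(-15.58)) [0.5465 0.3601 0.0561]
top case 135 (array([0.5474, 0.3702]), array([0.0276, 0.0409]), np.float32(-15.56)) [0.5483 0.3685 0.1274]
side blocktop 216 (array([0.5506, 0.3678]), array([0.0609, 0.1046]), np.float32(-14.99)) [0.5494 0.3525 0.0432]
side foot 50 (array([0.5505, 0.3652]), array([0.02  , 0.0898]), np.float32(-17.12)) [0.5478 0.3502 0.0566]
side case 59 (array([0.5496, 0.3672]), array([0.026 , 0.0447]), np.float32(-19.91)) [0.5501 0.3613 0.127 ]
(245, 190) [ 14 148 148]
(230, 205) [ 13 162 132]
(232, 197) [ 19  12 168]
(254, 202) [ 21   9 204]
(240, 198) [102   6 205]
(312, 185) [ 60   4 228]
(400, 180) [ 23  85 215]
block@.045 (array([0.5391, 0.367 ]), array([0.049 , 0.1041]), np.float32(-9.68))
foot@.057 (array([0.5435, 0.3526]), array([0.0258, 0.1267]), np.float32(-14.94))
plate@.022 1913 (array([0.6021, 0.0332]), array([0.1211, 0.4393]), np.float32(0.08))
plate z nan
```

```bash
cat >> h.py <<'E'
def rect(P2):
    (c,wh,a)=cv2.minAreaRect(P2.astype(np.float32).reshape(-1,1,2)); b=cv2.boxPoints((c,wh,a))
    e=[b[1]-b[0],b[2]-b[1]]; e=max(e,key=np.linalg.norm); y=np.arctan2(-e[0],e[1]); y=(y+np.pi/2)%np.pi-np.pi/2
    return np.round(c,4),np.round(sorted(wh),4),round(float(np.degrees(y)),2)
E
python3 - <<'E'
from h import *
import pickle
C=pickle.load(open('c0.pkl','rb'))
def big(m):
    k,l,st,_=cv2.connectedComponentsWithStats(m.astype(np.uint8)); return l==1+st[1:,4].argmax()
bores={'top':[(401,187),(434,183),(466,179)],'side':[(339,285),(350,312),(363,343)]}
for n in C:
    c=C[n];P=cloud(c)
    m=big((P[...,2]>.012)&(P[...,2]<.03)&(abs(P[...,0]-.59)<.08)&(abs(P[...,1]-.16)<.09)); print(n,'plate',rect(P[m][:,:2]),P[m][:,2].mean().round(4))
    m=big((P[...,2]>.012)&(P[...,2]<.03)&(abs(P[...,0]-.65)<.13)&(abs(P[...,1]+.22)<.2)); print(n,'panel',rect(P[m][:,:2]),P[m][:,2].mean().round(4))
    g=cv2.cvtColor(c['color'],cv2.COLOR_RGB2GRAY).astype(float)
    pts=[]
    for (u,v) in bores[n]:
        w=g[v-5:v+6,u-5:u+6]; wt=np.clip(np.percentile(w,60)-25-w,0,None); wt[:, :]*= (np.hypot(*np.mgrid[-5:6,-5:6])<4.5)
        vv,uu=np.mgrid[v-5:v+6,u-5:u+6]; pts.append((float((uu*wt).sum()/wt.sum()),float((vv*wt).sum()/wt.sum())))
    X=onz(c,pts,.021); print(n,np.round(pts,1),X.round(4), np.linalg.norm(np.diff(X,axis=0),axis=1))
    # ring: dark thin pixels on panel around mid bore
    u,v=np.round(pts[1]).astype(int); 
    vv,uu=np.mgrid[v-9:v+10,u-9:u+10]; bh=cv2.morphologyEx(g.astype(np.uint8),cv2.MORPH_BLACKHAT,np.ones((7,7)))[v-9:v+10,u-9:u+10].astype(float)
    Y=onz(c,np.c_[uu.ravel(),vv.ravel()],.021)[:,:2]; r=np.hypot(*(Y-X[1,:2]).T); w=bh.ravel()*(r>.0115)*(r<.02)
    w[w<12]=0
    A=np.c_[2*Y,np.ones(len(Y))]*np.sqrt(w)[:,None]; sol=np.linalg.lstsq(A,(Y**2).sum(1)*np.sqrt(w),rcond=None)[0]
    print(' ring centre',sol[:2].round(4),'r',np.sqrt(sol[2]+sol[:2]@sol[:2]).round(4),(w>0).sum())
E
```

```text
top plate (array([0.5906, 0.1676]), array([0.0802, 0.11  ]), -12.92) 0.0209
top panel (array([ 0.6057, -0.1917]), array([0.0977, 0.3013]), 5.37) 0.0201
top [[402.2 186.2]
 [434.5 182.2]
 [466.2 178.1]] [[ 0.5764 -0.101   0.021 ]
 [ 0.5859 -0.1974  0.021 ]
 [ 0.5954 -0.2918  0.021 ]] [0.09685698 0.09484958]
 ring centre [ 0.5842 -0.1942] r 0.0156 24
side plate (array([0.5913, 0.1671]), array([0.0803, 0.1176]), -13.59) 0.0206
side panel (array([ 0.6442, -0.1868]), array([0.1777, 0.3053]), 5.85) 0.0208
side [[339.3 284.9]
 [350.4 311.6]
 [363.  342.5]] [[ 0.5744 -0.0977  0.021 ]
 [ 0.585  -0.1941  0.021 ]
 [ 0.5948 -0.2888  0.021 ]] [0.09690271 0.09527857]
 ring centre [ 0.5836 -0.1929] r 0.0156 66
```

```bash
cat >> h.py <<'E'
def go(p,yaw,cmd=None):
    "delta to TCP p, tool y at yaw deg; tool z down"
    o=get_obs(); q=Ro.from_quat(o['ee_rot']); y=np.radians(yaw)
    ty=np.array([-np.sin(y),np.cos(y),0]); tz=np.array([0,0,-1.]); T=Ro.from_matrix(np.c_[np.cross(ty,tz),ty,tz])
    print('delta',q.inv().apply(np.array(p)-o['position']).round(4),'turn',(q.inv()*T).as_rotvec().round(4),'pos',np.round(o['position'],4),'ft',np.round(o['ft_force'],2),'clk',o['clock'],'w',o['grip_width'],o['grasp_force'])
E
python3 - <<'E'
from h import *
go((.549,.3685,.25),-15.5)
E
```

```text
delta [-0.35   -0.0637 -0.0083] turn [-0.0013 -0.     -0.1512] pos [0.2557 0.5699 0.2416] ft [-0.11 -0.18 -0.44] clk 0.1 w 0.9966153291495417 0.0
```

The rows are not in the units I measure in: shifts go in shares of 0.6 m and turns go in shares of pi/2 rad. I convert before sending: -0.35 m is -0.5833, -0.0637 m is -0.1062, -0.151 rad is -0.0961.

Emit:
move_arm([
  {"delta_pos":[-0.0333,-0.0067,0],"turn":[0,0,-0.0127],"fingers":0},
  {"delta_pos":[-0.1,-0.0183,0],"turn":[0,0,-0.0255],"fingers":0},
  {"delta_pos":[-0.175,-0.0317,0],"turn":[0,0,-0.0382],"fingers":0},
  {"delta_pos":[-0.25,-0.045,0],"turn":[0,0,-0.0509],"fingers":0},
  {"delta_pos":[-0.325,-0.0583,-0.0133],"turn":[0,0,-0.0637],"fingers":0},
  {"delta_pos":[-0.4,-0.0733,-0.0133],"turn":[0,0,-0.0764],"fingers":0},
  {"delta_pos":[-0.475,-0.0867,-0.0133],"turn":[0,0,-0.0891],"fingers":0},
  {"delta_pos":[-0.5333,-0.0967,-0.0133],"turn":[0,0,-0.0961],"fingers":0},
  {"delta_pos":[-0.57,-0.105,-0.0133],"turn":[0,0,-0.0961],"fingers":0},
  {"delta_pos":[-0.5833,-0.1062,-0.0133],"turn":[0,0,-0.0961],"fingers":0},
  {"delta_pos":[-0.5833,-0.1062,-0.0133],"turn":[0,0,-0.0961],"fingers":0},
  {"delta_pos":[-0.5833,-0.1062,-0.0133],"turn":[0,0,-0.0961],"fingers":0},
])

```text
clock: 1.6
position: [0.5479, 0.3703, 0.2503]
ee_rot: [0.134, 0.991, 0.0, -0.0]
ft_force: [-0.1, 0.6, -0.4]
grip_width: 0.998
grasp_force: 0.0
```

```bash
python3 - <<'E'
from h import *
go((.549,.3685,.099),-15.5)
E
```

```text
delta [-0.0017 -0.0015  0.1513] turn [ 0.0005 -0.0007  0.0018] pos [0.5479 0.3703 0.2503] ft [-0.11  0.57 -0.39] clk 1.6 w 0.9978790435829056 0.0
```

In the tool's units: 0.151 m is 0.2517, 0.149 m is 0.2483.

Emit:
move_arm([
  {"delta_pos":[-0.0017,-0.0017,0.025],"turn":[0,0,0],"fingers":0},
  {"delta_pos":[-0.0017,-0.0017,0.0667],"turn":[0,0,0],"fingers":0},
  {"delta_pos":[-0.0017,-0.0017,0.1083],"turn":[0,0,0],"fingers":0},
  {"delta_pos":[-0.0017,-0.0017,0.15],"turn":[0,0,0],"fingers":0},
  {"delta_pos":[-0.0017,-0.0017,0.1917],"turn":[0,0,0],"fingers":0},
  {"delta_pos":[-0.0017,-0.0017,0.23],"turn":[0,0,0],"fingers":0},
  {"delta_pos":[-0.0017,-0.0017,0.2483],"turn":[0,0,0],"fingers":0},
  {"delta_pos":[-0.0017,-0.0017,0.2517],"turn":[0,0,0],"fingers":0},
  {"delta_pos":[-0.0017,-0.0017,0.2517],"turn":[0,0,0],"fingers":0},
])

```text
clock: 2.72
position: [0.5501, 0.3679, 0.1]
ee_rot: [0.135, 0.991, 0.0, 0.0]
ft_force: [0.9, -0.2, 0.1]
grip_width: 1.003
grasp_force: 0.0
```

Emit:
move_arm([
  {"delta_pos":[0,0,0],"turn":[0,0,0],"fingers":0.3},
  {"delta_pos":[0,0,0],"turn":[0,0,0],"fingers":0.45},
  {"delta_pos":[0,0,0],"turn":[0,0,0],"fingers":0.5},
  {"delta_pos":[0,0,0],"turn":[0,0,0],"fingers":0.55},
  {"delta_pos":[0,0,0],"turn":[0,0,0],"fingers":0.6},
  {"delta_pos":[0,0,0],"turn":[0,0,0],"fingers":0.7},
  {"delta_pos":[0,0,0],"turn":[0,0,0],"fingers":1},
  {"delta_pos":[0,0,0],"turn":[0,0,0],"fingers":1},
  {"delta_pos":[0,0,0],"turn":[0,0,0],"fingers":1},
], force=50)

```text
clock: 3.85
position: [0.5501, 0.3683, 0.1]
ee_rot: [0.135, 0.991, 0.001, 0.0]
ft_force: [0.6, 2.0, 6.0]
grip_width: 0.46
grasp_force: 50.5
```

In the tool's units: -0.1 m is -0.1667, -0.09 m is -0.15.

Emit:
move_arm([
  {"delta_pos":[0,0,-0.0083],"turn":[0,0,0],"fingers":1},
  {"delta_pos":[0,0,-0.025],"turn":[0,0,0],"fingers":1},
  {"delta_pos":[0,0,-0.05],"turn":[0,0,0],"fingers":1},
  {"delta_pos":[0,0,-0.0833],"turn":[0,0,0],"fingers":1},
  {"delta_pos":[0,0,-0.1167],"turn":[0,0,0],"fingers":1},
  {"delta_pos":[0,0,-0.15],"turn":[0,0,0],"fingers":1},
  {"delta_pos":[0,0,-0.1667],"turn":[0,0,0],"fingers":1},
  {"delta_pos":[0,0,-0.1667],"turn":[0,0,0],"fingers":1},
  {"delta_pos":[0,0,-0.1667],"turn":[0,0,0],"fingers":1},
])

```text
clock: 4.97
position: [0.5494, 0.3674, 0.1984]
ee_rot: [0.135, 0.991, -0.0, -0.001]
ft_force: [0.3, 0.5, -1.6]
grip_width: 0.465
grasp_force: 50.6
```

```bash
python3 - <<'E'
from h import *
go((.591,.1675,.18),-13)
c=camera('side'); P=cloud(c)
o=get_obs(); p=np.array(o['position']); uv=proj(c,[p]).round()[0].astype(int); print(uv)
x=c['color'][uv[1]-40:uv[1]+60,uv[0]-70:uv[0]+70,::-1]; cv2.imwrite('pics/lift.png',cv2.resize(x,(700,500),interpolation=cv2.INTER_CUBIC))
E
```

```text
delta [-0.0935 -0.1815  0.0185] turn [-0.001  -0.0009 -0.0438] pos [0.5494 0.3674 0.1984] ft [ 0.3   0.46 -1.6 ] clk 4.975 w 0.46491834117677044 50.599515438079834
[312 150]
```

View pics/lift.png

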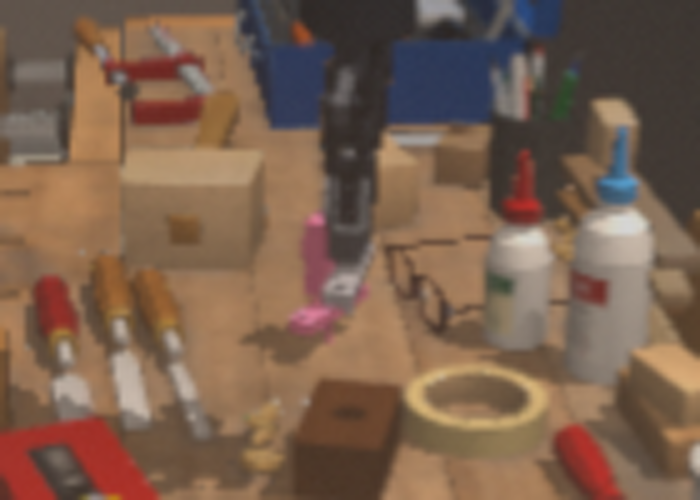

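The gauge is lifted and upright: case at about (345,230) in the crop, foot at (350,290), the empty keeper hole visible at (350,410). Now to the plate.

In the tool's units: -0.1815 m is -0.3025, -0.18 m is -0.3, -0.044 rad is -0.028.

Emit:
move_arm([
  {"delta_pos":[-0.0167,-0.0333,0],"turn":[0,0,-0.0064],"fingers":1},
  {"delta_pos":[-0.0417,-0.0833,0.0083],"turn":[0,0,-0.0127],"fingers":1},
  {"delta_pos":[-0.07,-0.1367,0.0167],"turn":[0,0,-0.0191],"fingers":1},
  {"delta_pos":[-0.1,-0.1917,0.025],"turn":[0,0,-0.0255],"fingers":1},
  {"delta_pos":[-0.1283,-0.2467,0.0333],"turn":[0,0,-0.028],"fingers":1},
  {"delta_pos":[-0.1467,-0.2833,0.05],"turn":[0,0,-0.028],"fingers":1},
  {"delta_pos":[-0.1558,-0.3,0.075],"turn":[0,0,-0.028],"fingers":1},
  {"delta_pos":[-0.1558,-0.3025,0.1083],"turn":[0,0,-0.028],"fingers":1},
  {"delta_pos":[-0.1558,-0.3025,0.1333],"turn":[0,0,-0.028],"fingers":1},
  {"delta_pos":[-0.1558,-0.3025,0.1417],"turn":[0,0,-0.028],"fingers":1},
  {"delta_pos":[-0.1558,-0.3025,0.1417],"turn":[0,0,-0.028],"fingers":1},
  {"delta_pos":[-0.1558,-0.3025,0.1417],"turn":[0,0,-0.028],"fingers":1},
])

```text
clock: 6.52
position: [0.5918, 0.1681, 0.115]
ee_rot: [0.113, 0.994, 0.0, 0.001]
ft_force: [-0.3, 0.5, -2.6]
grip_width: 0.46
grasp_force: 50.8
```

```bash
python3 - <<'E'
from h import *
c=camera('side'); t=camera('top')
go((.591,.1675,.08),-13)
o=get_obs(); p=np.array(o['position'])
for n,k in(('side',c),('top',t)):
    P=cloud(k); m=(abs(P[...,0]-p[0])<.06)&(abs(P[...,1]-p[1])<.07)&(P[...,2]>.048)&(P[...,2]<.075)
    if m.sum()>6: print(n,m.sum(),rect(P[m][:,:2]),P[m][:,2].min(),P[m].mean(0))
uv=proj(c,[p]).round()[0].astype(int)
x=c['color'][uv[1]-35:uv[1]+45,uv[0]-60:uv[0]+60,::-1]; cv2.imwrite('pics/plate.png',cv2.resize(x,(780,520),interpolation=cv2.INTER_CUBIC))
E
```

```text
delta [ 0.0006 -0.0006  0.035 ] turn [0.0007 0.0009 0.0003] pos [0.5917 0.1679 0.115 ] ft [-0.13 -0.03 -2.39] clk 6.625 w 0.46277108639707637 50.77637851238251
side 72 (array([0.5862, 0.1425]), array([0.0194, 0.043 ]), -13.06) 0.05836212634226445 [0.58585797 0.13858292 0.06939203]
```

View pics/plate.png

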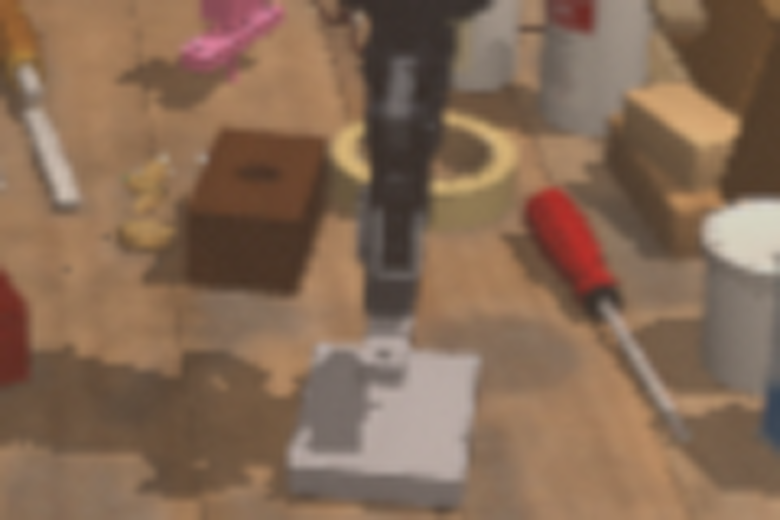

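The side crop shows the foot at about (387,350) over the plate, clear of everything and square to it; the depth data put the foot's axis on the TCP within 1 mm. Lowering.

In the tool's units: 0.035 m is 0.0583, 0.026 m is 0.0433.

Emit:
move_arm([
  {"delta_pos":[0,0,0.01],"turn":[0,0,0],"fingers":1},
  {"delta_pos":[0,0,0.0217],"turn":[0,0,0],"fingers":1},
  {"delta_pos":[0,0,0.0333],"turn":[0,0,0],"fingers":1},
  {"delta_pos":[0,0,0.0433],"turn":[0,0,0],"fingers":1},
  {"delta_pos":[0,0,0.05],"turn":[0,0,0],"fingers":1},
  {"delta_pos":[0,0,0.055],"turn":[0,0,0],"fingers":1},
  {"delta_pos":[0,0,0.0575],"turn":[0,0,0],"fingers":1},
  {"delta_pos":[0,0,0.0583],"turn":[0,0,0],"fingers":1},
  {"delta_pos":[0,0,0.0583],"turn":[0,0,0],"fingers":1},
])

```text
clock: 7.75
position: [0.5914, 0.1677, 0.0794]
ee_rot: [0.113, 0.994, 0.0, 0.0]
ft_force: [-0.4, 1.0, -0.4]
grip_width: 0.46
grasp_force: 50.7
```

In the tool's units: 0.001 m is 0.0017.

Emit:
move_arm([
  {"delta_pos":[0,0,0.0017],"turn":[0,0,0],"fingers":1},
  {"delta_pos":[0,0,0.0017],"turn":[0,0,0],"fingers":1},
])

```text
clock: 8.0
position: [0.5914, 0.1677, 0.0783]
ee_rot: [0.113, 0.994, 0.0, 0.0]
ft_force: [0.3, 0.5, -0.9]
grip_width: 0.461
grasp_force: 50.8
```

In the tool's units: 0.001 m is 0.0017.

Emit:
move_arm([
  {"delta_pos":[0,0,0.0017],"turn":[0,0,0],"fingers":1},
  {"delta_pos":[0,0,0.0017],"turn":[0,0,0],"fingers":1},
])

```text
clock: 8.25
position: [0.5914, 0.1677, 0.0773]
ee_rot: [0.113, 0.994, 0.0, 0.0]
ft_force: [-0.1, 0.9, -0.2]
grip_width: 0.464
grasp_force: 50.8
```

In the tool's units: 0.0005 m is 0.0008.

Emit:
move_arm([
  {"delta_pos":[0,0,0.0008],"turn":[0,0,0],"fingers":1},
  {"delta_pos":[0,0,0.0008],"turn":[0,0,0],"fingers":1},
])

```text
clock: 8.5
position: [0.5914, 0.1677, 0.077]
ee_rot: [0.113, 0.994, 0.0, 0.0]
ft_force: [-1.3, -0.4, 1.9]
grip_width: 0.464
grasp_force: 51.3
```

In the tool's units: 0.0005 m is 0.0008.

Emit:
move_arm([
  {"delta_pos":[0,0,0.0008],"turn":[0,0,0],"fingers":1},
  {"delta_pos":[0,0,0.0008],"turn":[0,0,0],"fingers":1},
])

```text
clock: 8.75
position: [0.5915, 0.1678, 0.077]
ee_rot: [0.113, 0.994, 0.0, 0.0]
ft_force: [-2.5, -1.1, 6.8]
grip_width: 0.457
grasp_force: 52.0
```

In the tool's units: 0.0005 m is 0.0008.

Emit:
move_arm([
  {"delta_pos":[0,0,0.0008],"turn":[0,0,0],"fingers":1},
  {"delta_pos":[0,0,0.0008],"turn":[0,0,0],"fingers":1},
])

```text
clock: 9.0
position: [0.5915, 0.1677, 0.077]
ee_rot: [0.113, 0.994, 0.0, 0.0]
ft_force: [-4.9, -1.3, 11.1]
grip_width: 0.461
grasp_force: 52.5
```

In the tool's units: -0.0003 m is -0.0005.

Emit:
move_arm([
  {"delta_pos":[0,0,-0.0005],"turn":[0,0,0],"fingers":1},
  {"delta_pos":[0,0,-0.0005],"turn":[0,0,0],"fingers":1},
  {"delta_pos":[0,0,-0.0005],"turn":[0,0,0],"fingers":1},
  {"delta_pos":[0,0,-0.0005],"turn":[0,0,0],"fingers":1},
  {"delta_pos":[0,0,-0.0005],"turn":[0,0,0],"fingers":1},
  {"delta_pos":[0,0,-0.0005],"turn":[0,0,0],"fingers":1},
  {"delta_pos":[0,0,-0.0005],"turn":[0,0,0],"fingers":1},
])

```text
clock: 9.88
position: [0.5915, 0.1677, 0.077]
ee_rot: [0.113, 0.994, 0.0, 0.0]
ft_force: [-2.5, -0.3, 8.9]
grip_width: 0.464
grasp_force: 52.0
```

```bash
python3 - <<'E'
from h import *
c=camera('side'); o=get_obs(); go((.591,.1675,.08),-13); print(o['torque'].round(2))
p=np.array(o['position']); uv=proj(c,[p]).round()[0].astype(int)
x=c['color'][uv[1]-35:uv[1]+45,uv[0]-60:uv[0]+60,::-1]; cv2.imwrite('pics/plate2.png',cv2.resize(x,(780,520),interpolation=cv2.INTER_CUBIC))
E
```

```text
delta [ 0.0004 -0.0003 -0.003 ] turn [0.0004 0.0003 0.0001] pos [0.5915 0.1677 0.077 ] ft [-2.66 -0.6   8.36] clk 9.925 w 0.46214026583357315 52.009000182151794
[-0.27  0.82  0.03]
```

View pics/plate2.png

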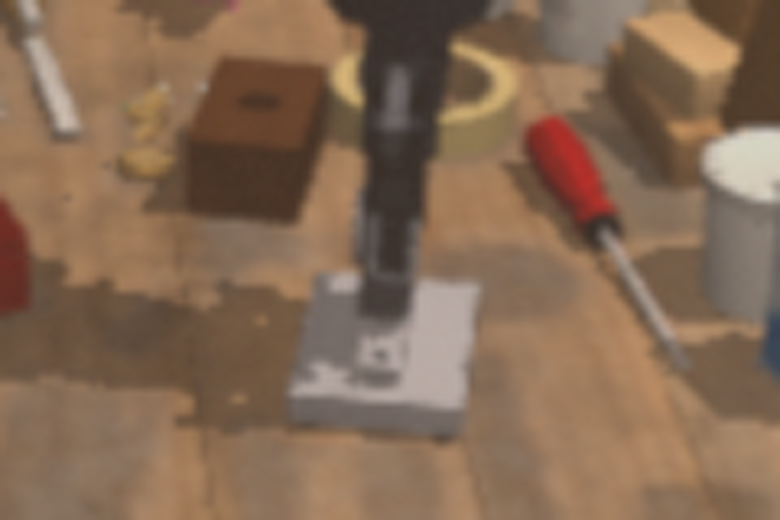

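The foot sits flat on the plate at (380,350) in the crop, with TCP z 0.077 (foot at 0.022). The zero check is done, so lift and move to the bore.

In the tool's units: -0.07 m is -0.1167, -0.06 m is -0.1.

Emit:
move_arm([
  {"delta_pos":[0,0,-0.0083],"turn":[0,0,0],"fingers":1},
  {"delta_pos":[0,0,-0.0333],"turn":[0,0,0],"fingers":1},
  {"delta_pos":[0,0,-0.0667],"turn":[0,0,0],"fingers":1},
  {"delta_pos":[0,0,-0.1],"turn":[0,0,0],"fingers":1},
  {"delta_pos":[0,0,-0.1167],"turn":[0,0,0],"fingers":1},
  {"delta_pos":[0,0,-0.1167],"turn":[0,0,0],"fingers":1},
  {"delta_pos":[0,0,-0.1167],"turn":[0,0,0],"fingers":1},
])

```text
clock: 10.8
position: [0.5909, 0.1676, 0.1454]
ee_rot: [0.113, 0.994, -0.0, -0.001]
ft_force: [0.4, 0.5, -2.3]
grip_width: 0.464
grasp_force: 50.8
```

```bash
python3 - <<'E'
from h import *
go((.584,-.1935,.15),5.7)
E
```

```text
delta [-0.0745 -0.3534 -0.0045] turn [-0.0004 -0.0011 -0.3262] pos [0.5909 0.1676 0.1454] ft [ 0.39  0.51 -2.27] clk 10.8 w 0.4637951490765975 50.770434737205505
```

In the tool's units: -0.3534 m is -0.589, -0.0745 m is -0.1242, -0.326 rad is -0.2075.

Emit:
move_arm([
  {"delta_pos":[-0.005,-0.025,-0.0075],"turn":[0,0,-0.0127],"fingers":1},
  {"delta_pos":[-0.0167,-0.0783,-0.0075],"turn":[0,0,-0.0318],"fingers":1},
  {"delta_pos":[-0.03,-0.1417,-0.0075],"turn":[0,0,-0.0573],"fingers":1},
  {"delta_pos":[-0.0433,-0.2083,-0.0075],"turn":[0,0,-0.0828],"fingers":1},
  {"delta_pos":[-0.0583,-0.275,-0.0075],"turn":[0,0,-0.1082],"fingers":1},
  {"delta_pos":[-0.0717,-0.3417,-0.0075],"turn":[0,0,-0.1337],"fingers":1},
  {"delta_pos":[-0.0867,-0.4083,-0.0075],"turn":[0,0,-0.1592],"fingers":1},
  {"delta_pos":[-0.1,-0.475,-0.0075],"turn":[0,0,-0.1783],"fingers":1},
  {"delta_pos":[-0.1133,-0.5333,-0.0075],"turn":[0,0,-0.1974],"fingers":1},
  {"delta_pos":[-0.1217,-0.575,-0.0075],"turn":[0,0,-0.2075],"fingers":1},
  {"delta_pos":[-0.1242,-0.589,-0.0075],"turn":[0,0,-0.2075],"fingers":1},
  {"delta_pos":[-0.1242,-0.589,-0.0075],"turn":[0,0,-0.2075],"fingers":1},
])

```text
clock: 12.3
position: [0.5843, -0.193, 0.1501]
ee_rot: [-0.049, 0.999, 0.0, -0.0]
ft_force: [0.9, 0.3, -2.3]
grip_width: 0.464
grasp_force: 50.9
```

```bash
python3 - <<'E'
from h import *
go((.584,-.1935,.107),5.7)
E
```

```text
delta [ 0.0003 -0.0005  0.0431] turn [ 0.0006 -0.0008 -0.0009] pos [ 0.5843 -0.193   0.1501] ft [ 0.88  0.35 -2.3 ] clk 12.3 w 0.4640536553332351 50.90379238128662
```

In the tool's units: 0.041 m is 0.0683, 0.028 m is 0.0467.

Emit:
move_arm([
  {"delta_pos":[0,0,0.0133],"turn":[0,0,0],"fingers":1},
  {"delta_pos":[0,0,0.03],"turn":[0,0,0],"fingers":1},
  {"delta_pos":[0,0,0.0467],"turn":[0,0,0],"fingers":1},
  {"delta_pos":[0,0,0.06],"turn":[0,0,0],"fingers":1},
  {"delta_pos":[0,0,0.0667],"turn":[0,0,0],"fingers":1},
  {"delta_pos":[0,0,0.0683],"turn":[0,0,0],"fingers":1},
  {"delta_pos":[0,0,0.0683],"turn":[0,0,0],"fingers":1},
])

```text
clock: 13.18
position: [0.5846, -0.1935, 0.1098]
ee_rot: [-0.05, 0.999, -0.0, 0.0]
ft_force: [0.7, -0.3, -1.5]
grip_width: 0.457
grasp_force: 50.9
```

```bash
python3 - <<'E'
from h import *
import pickle
c=camera('side');t=camera('top'); pickle.dump({'side':c,'top':t},open('c1.pkl','wb')); go((.584,-.1935,.107),5.7)
o=get_obs(); p=np.array(o['position']); q=Ro.from_quat(o['ee_rot']); ax=q.apply([0,0,1])
tip=p+ax*.080; print('tip',tip, proj(c,[tip, p+ax*.055,[.584,-.1935,.021]]).round(1))
P=cloud(c); m=(abs(P[...,0]-p[0])<.06)&(abs(P[...,1]-p[1])<.07)&(P[...,2]>.045)&(P[...,2]<.07)
r=rect(P[m][:,:2]); print(m.sum(),r); d=Ro.from_euler('z',-r[2],degrees=True).apply(np.r_[r[0]-p[:2],0]); print('foot patch in foot axes',d)
x=c['color'][270:340,310:400,::-1]; cv2.imwrite('pics/bore.png',cv2.resize(x,(774,602-0))[:600] if 0 else cv2.resize(x,(765,595),interpolation=cv2.INTER_CUBIC))
E
```

```text
delta [0.0007 0.     0.0029] turn [-0.0001  0.0006 -0.0003] pos [ 0.5847 -0.1935  0.1099] ft [ 0.47  0.18 -1.77] clk 13.275 w 0.4641415479794127 50.908387899398804
tip [ 0.58473072 -0.19346548  0.02993235] [[350.5 308.5]
 [351.2 300.1]
 [349.9 311.4]]
199 (array([ 0.5817, -0.1959]), array([0.0203, 0.0921]), 6.26)
foot patch in foot axes [-0.00323278 -0.00209795  0.        ]
```

View pics/bore.png

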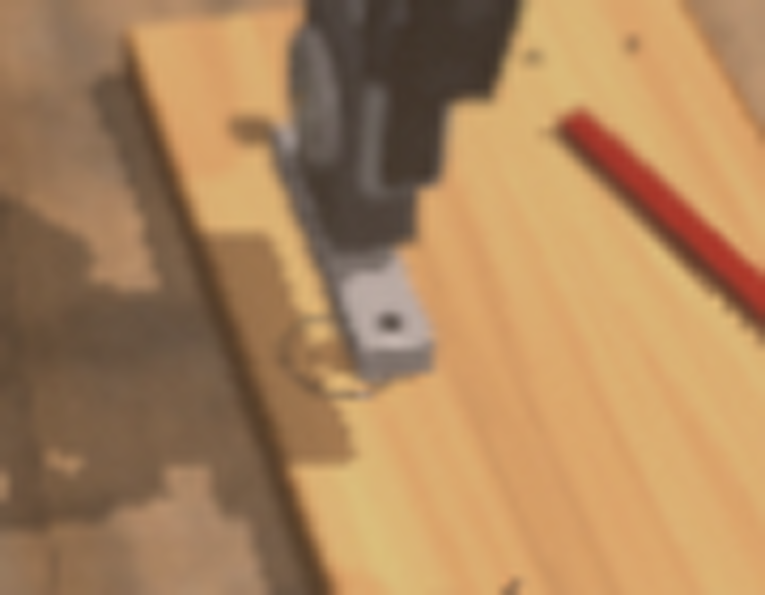

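```bash
python3 - <<'E'
from h import *
import pickle
C=pickle.load(open('c1.pkl','rb')); c=C['side']
p=np.array([.5847,-.1935]); 
def loc(X): return Ro.from_euler('z',-5.7,degrees=True).apply(np.c_[X[:,:2]-p,X[:,2]])*1000
f=lambda a:[(310+x/8.5-.5+.5/8.5,270+y/8.5-.5+.5/8.5) for x,y in a]
print('top corners/hole',loc(onz(c,f([(360,348),(432,342),(390,322),(343,280),(400,262)]),.0669)).round(1))
print('bottom corners',loc(onz(c,f([(365,376),(430,368)]),.0549)).round(1))
# depth slices
P=cloud(c); m=(abs(P[...,0]-p[0])<.06)&(abs(P[...,1]-p[1])<.07)&(P[...,2]>.045)&(P[...,2]<.075)
L=loc(P[m]); 
for a in range(-50,50,10):
    s=L[(L[:,1]>=a)&(L[:,1]<a+10)]
    if len(s)>3: print(a,len(s),'x',s[:,0].min().round(1),s[:,0].max().round(1),'z',s[:,2].min().round(1),s[:,2].max().round(1))
# top view
t=C['top']; P=cloud(t); m=(abs(P[...,0]-p[0])<.06)&(abs(P[...,1]-p[1])<.07)&(P[...,2]>.045)&(P[...,2]<.08)
L=loc(P[m]); print('top',len(L)); 
if len(L): print(L.min(0),L.max(0))
# panel near edge in this frame and ring in side view (r check)
g=cv2.cvtColor(c['color'],cv2.COLOR_RGB2GRAY); print('ring left-most',loc(onz(c,f([(282,352),(348,396)]),.021)).round(1))
E
```

```text
top corners/hole [[-12.  -44.8  66.9]
 [  6.5 -46.2  66.9]
 [ -1.9 -37.1  66.9]
 [ -9.3 -19.6  66.9]
 [  7.1 -15.9  66.9]]
bottom corners [[ -9.3 -42.6  54.9]
 [  7.8 -43.1  54.9]]
-50 55 x -12.9 7.3 z 54.5 68.6
-40 31 x -12.8 6.0 z 58.6 69.3
-30 33 x -13.1 7.1 z 56.8 69.4
-20 32 x -12.9 7.1 z 57.1 73.6
-10 13 x -12.6 3.1 z 57.0 69.5
0 7 x -10.8 -8.8 z 56.8 67.9
10 6 x -11.2 -8.4 z 58.9 66.8
20 8 x -10.6 -9.2 z 57.6 68.3
30 8 x -11.4 -7.5 z 59.1 67.3
40 7 x -10.8 -5.4 z 59.5 68.3
top 34
[-11.14551735  14.88682927  54.90655981] [ 7.90963176 43.70947068 70.64656563]
ring left-most [[-16.5   4.6  21. ]
 [ -3.6 -15.   21. ]]
```

The crop shows the foot's near end at (395,340), with the ring's left part visible at (330,355) and the pencil well clear. The edges put the foot centre about 1 mm too near relative to the ring, so shift 1 mm away and enter the bore partway. Then I'll read the force: about 1.1 N from the spring means the rod missed the bore, 0 means it is in.

```bash
cat > f.py <<'E'
from h import *
F=[]
for i in range(12): camera('top'); F.append(get_obs()['ft_force'])
F=np.array(F); print('F',F.mean(0).round(2),'se',(F.std(0)/12**.5).round(2)); go((.5855,-.1935,.093),5.7)
E
python3 f.py
```

```text
F [ 0.08  0.07 -1.99] se [0.17 0.13 0.16]
delta [-0.001  -0.0002  0.0166] turn [ 0.0001  0.     -0.0002] pos [ 0.5845 -0.1934  0.1096] ft [ 0.16  0.27 -2.34] clk 13.875 w 0.4605510265210463 50.908722281455994
```

In the tool's units: 0.0165 m is 0.0275, -0.001 m is -0.0017.

Emit:
move_arm([
  {"delta_pos":[-0.0017,0,0.0067],"turn":[0,0,0],"fingers":1},
  {"delta_pos":[-0.0017,0,0.0133],"turn":[0,0,0],"fingers":1},
  {"delta_pos":[-0.0017,0,0.02],"turn":[0,0,0],"fingers":1},
  {"delta_pos":[-0.0017,0,0.025],"turn":[0,0,0],"fingers":1},
  {"delta_pos":[-0.0017,0,0.0275],"turn":[0,0,0],"fingers":1},
  {"delta_pos":[-0.0017,0,0.0275],"turn":[0,0,0],"fingers":1},
  {"delta_pos":[-0.0017,0,0.0275],"turn":[0,0,0],"fingers":1},
])

```text
clock: 14.75
position: [0.5856, -0.1933, 0.0932]
ee_rot: [-0.05, 0.999, -0.0, 0.0]
ft_force: [-0.4, 0.0, -3.3]
grip_width: 0.46
grasp_force: 50.9
```

```bash
python3 f.py
```

```text
F [ 0.15 -0.28 -2.56] se [0.15 0.17 0.15]
delta [-0.     -0.0002  0.0001] turn [ 0.0001  0.     -0.0003] pos [ 0.5855 -0.1933  0.0931] ft [ 0.58 -0.03 -2.5 ] clk 15.35 w 0.46513721808521186 50.90987026691437
```

Fz did not rise (-2.0 to -2.6), so the rod is free inside the bore. Lowering to the panel.

In the tool's units: 0.0163 m is 0.0272, 0.0158 m is 0.0263.

Emit:
move_arm([
  {"delta_pos":[0,0,0.0067],"turn":[0,0,0],"fingers":1},
  {"delta_pos":[0,0,0.0133],"turn":[0,0,0],"fingers":1},
  {"delta_pos":[0,0,0.02],"turn":[0,0,0],"fingers":1},
  {"delta_pos":[0,0,0.0242],"turn":[0,0,0],"fingers":1},
  {"delta_pos":[0,0,0.0263],"turn":[0,0,0],"fingers":1},
  {"delta_pos":[0,0,0.0272],"turn":[0,0,0],"fingers":1},
  {"delta_pos":[0,0,0.0272],"turn":[0,0,0],"fingers":1},
])

```text
clock: 16.23
position: [0.5855, -0.1933, 0.0769]
ee_rot: [-0.05, 0.999, 0.0, 0.0]
ft_force: [1.1, 0.1, 0.1]
grip_width: 0.464
grasp_force: 50.9
```

In the tool's units: 0.0007 m is 0.0012.

Emit:
move_arm([
  {"delta_pos":[0,0,0.0012],"turn":[0,0,0],"fingers":1},
  {"delta_pos":[0,0,0.0012],"turn":[0,0,0],"fingers":1},
])

```text
clock: 16.48
position: [0.5855, -0.1933, 0.0761]
ee_rot: [-0.05, 0.999, 0.0, 0.0]
ft_force: [1.2, 0.3, -0.6]
grip_width: 0.463
grasp_force: 50.9
```

In the tool's units: 0.0005 m is 0.0008.

Emit:
move_arm([
  {"delta_pos":[0,0,0.0008],"turn":[0,0,0],"fingers":1},
  {"delta_pos":[0,0,0.0008],"turn":[0,0,0],"fingers":1},
])

```text
clock: 16.73
position: [0.5856, -0.1933, 0.076]
ee_rot: [-0.05, 0.999, 0.0, 0.0]
ft_force: [-1.5, 0.7, 5.6]
grip_width: 0.463
grasp_force: 51.7
```

```bash
python3 f.py
```

```text
F [-1.39  0.9   5.55] se [0.11 0.15 0.15]
delta [ 0.0001 -0.0002 -0.017 ] turn [ 0.0001  0.0003 -0.0002] pos [ 0.5856 -0.1933  0.076 ] ft [-1.73  1.11  5.9 ] clk 17.325 w 0.4627266532020007 51.668468713760376
```

In the tool's units: 0.0003 m is 0.0005.

Emit:
move_arm([
  {"delta_pos":[0,0,0.0005],"turn":[0,0,0],"fingers":1},
  {"delta_pos":[0,0,0.0005],"turn":[0,0,0],"fingers":1},
  {"delta_pos":[0,0,0.0005],"turn":[0,0,0],"fingers":1},
  {"delta_pos":[0,0,0.0005],"turn":[0,0,0],"fingers":1},
])

```text
clock: 17.82
position: [0.5857, -0.1933, 0.076]
ee_rot: [-0.05, 0.999, 0.0, 0.0]
ft_force: [-2.6, 1.3, 7.8]
grip_width: 0.46
grasp_force: 52.1
```

```bash
python3 f.py; python3 - <<'E'
from h import *
c=camera('side'); x=c['color'][265:335,305:395,::-1]; cv2.imwrite('pics/fin.png',cv2.resize(x,(765,595),interpolation=cv2.INTER_CUBIC))
E
```

```text
F [-2.72  0.99  8.28] se [0.14 0.13 0.16]
delta [ 0.0002 -0.0002 -0.017 ] turn [ 0.0001  0.0006 -0.0003] pos [ 0.5857 -0.1933  0.076 ] ft [-1.98  0.52  8.76] clk 18.425 w 0.4628727021637409 52.13677704334259
```

View pics/fin.png

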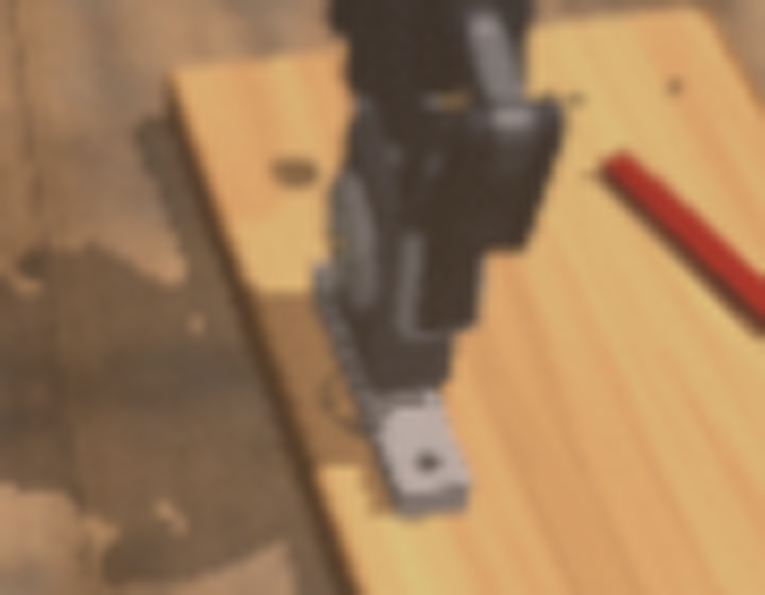

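The foot is flat on the panel (near end at (425,480) in the crop), parallel to its near edge and over the ring, whose left arc shows at (340,400). The push is about 10.5 N. Handing in.

```bash
python3 -c "
from h import *
print(hand_in())"
```

```text
the job is handed in; nothing more can be done
None
```

I checked the gauge's zero on the setting plate (about 11 N for about 0.9 s) and handed in with it held upright in the ringed middle bore, its foot flat on the panel, in line with the long edges, pressed down with about 10.5 N.

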